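# Bring the casting to the inspection station and hold the guard open at the set angle

## Robot

A 6-joint arm with a two-finger parallel gripper is mounted at the origin on the work surface. World frame = base frame: x ahead of the robot, y to its left, z up, the work surface at z = 0. Lengths are in mm, angles in rad, forces in N, time in s.
With the tool pointing down it reaches from about 350 to 975 mm from the base axis. Payload 7.1 kg.
Tool frame: the origin (TCP) lies at the very end of the fingers, on their centre line; the grasp point (between the pads) lies 19 mm behind it; y points along the fingers, x is the direction in which the jaws open and shut, and the axes are right-handed (so a half turn about y gives the same grasp; the last joint's range is limited). The gripper opens to 88 mm and grips with 3 to 60 N. Pads are 20 mm wide; open, the fingers measure 115 mm over their backs; the gripper's body (75 mm by 178 mm) begins 61 mm behind the grasp point.
Start: joints at [-1.245, 0.423, 1.63, -0, 1.089, -0.019], TCP at [211.272, -588.191, 222.675] pointing down, gripper open.
Joint ranges: [-3, 3], [-0.9, 2.11], [0.09, 2.58], [-1.31, 4.45], [0.11, 2.69], [-2.54, 2.54]. Speed limits (rad/s): [2.39, 2.39, 3.01, 3.14, 3.14, 3.14].

## Interface

Orientations are given as a rotation vector (axis times angle).
In Python, from workcell import ctrl gives the robot as it stands. The module is installed in compiled form; this text tells all that it offers.
- The arm moves only by the tool jog_arm, never from a script. Its argument "steps" is a list of rows, each an object with "turn": the turn, a rotation vector about the world's x, y, z scaled (see below), a list of three; "dp": the shift along the world's x, y, z scaled (see below), a list of three; "claw": the opening, from 0 (shut) to 1 (fully open). In form: [{"turn": [wx, wy, wz], "dp": [x, y, z], "claw": claw}, ...]. A call has 1 to 12 rows; each row is the pose to reach, as a shift and turn from the pose measured when the call began, turning the shorter way round; what a row does not reach only later rows make up. The controller multiplies each number of a shift by 80 mm and each number of a turn by pi rad. A row lasts 1/12 s, in which the tool goes at most 41.7 mm and 7.16 degrees, less where a joint would pass 70% of its speed; a pose out of reach is approached as far as the arm can. A call with a number of a shift or a turn outside -1 to 1 is refused whole. A call with a gripper value outside its range is refused whole. The fingers move at their own pace and stop on an object; the grip force is fixed at half the most. Time passes only in rows, so rows that repeat a pose let the fingers close. It gives the time, the measured TCP pose, the force and the opening at its end, in the units of the state.
- ctrl.get_obs(): the state, without advancing time (a new reading comes with each control period).
- ctrl.get_image(name): name is "scene" or "top"; returns a dict with "img" (400x640x3 uint8, red, green, blue), "range_z" (400x640 float32, mm along the optical axis (not along the pixel's ray), 0 where there is no reading), "fovy" (degrees; the focal length in pixels is half the picture's height over the tangent of half this angle, whatever the lens; pixels are square), "cx", "cy" (the principal point, pixels), "camera_from_world" (4x4, takes a point from world to camera coordinates). Camera axes: x right, y down, z forward; pixel columns grow to the right and rows downward; lengths in mm; the calibration is good to about 2 mm. A picture is of the moment at which its call begins.
- ctrl.close_job(): hands the job in, once; it reports no verdict.
The state is a dict: "t": time; "qpos": joint angles; "qvel": joint speeds; "joint_torque": joint torques, N m; "ee_pos": TCP position; "orientation": TCP orientation; "ft_force": force on the tool from outside, world axes, zero at the start; "moment": the same for the moment, N m; "width": finger opening in mm.
Only numpy, scipy, OpenCV 4.12 (cv2) and the standard library are available. Lean on these libraries where they do the work, as an engineer would, in place of code of your own. Each camera call takes 0.05 s, during which the arm holds its last target.

## Task

Slide the carrier with the grey casting along its rail, away from the loading end, past the click of the detent and fully home against the end stop under the guard flap, keeping the flap shut meanwhile. Then take the flap by its bar handle, swing it up until it lies parallel to the pointer arm set beside it, and finish while still holding it there with the gripper: it falls shut if let go. Leave the pointer and the tools and parts lying around where they are.

Things in the scene. Friction and masses are not known exactly. Their poses are not given: they have to be found in the camera images.
- station: fixed inspection station. Origin at table level, middle of the guarded place; y runs along the rail from loading end to guard, x across it, away from the robot. Two rails 30 mm high, 90 mm wide over all, from y = -300 to 130 mm. Blue portal posts 128 mm high at x = +-105, y = -85 mm carry the hinge rod, 118 mm high. Ticked quadrant arc at x = 132 mm, up to 270 mm high
- carrier (a joint): travel of the carrier along station +y, m: 0 at the loading end, 0.172 home against the fixed end stop. Plate 120 x 140 mm with a grey casting bolted on (top 95 mm above the table) and a tongue with an upright post at its tail. Slides with under 2 N, but a spring catch resists from 0.152 to 0.158 and takes 5 to 10 N to pass; past it nothing pulls or pushes the carrier
- push_post (a point): centre of the top of the carrier's upright steel post, 18 mm across, standing free from 42 mm to 106 mm above the table on the tongue; 175 mm behind the carrier's middle, so it stays outside the portal. z up, y along the rail.
- post_goal (a point): the fixed point where the top of the post stands when the carrier is home against the stop (station frame 0, -173, 106 mm).
- flap (a joint): guard flap angle, rad: 0 shut (level), grows as it rises, stop at 1.7. Aluminium frame with clear pane, 180 mm wide, 160 mm long, 8 mm thick, about 0.6 kg, hinged on the portal rod along the station's x, free edge towards station +y. Falls shut when let go
- flap_hinge (a point): middle of the flap on the hinge axis, 118 mm above the table; frame turns with the flap: x along the hinge, y from the hinge to the free edge.
- flap_bar (a point): middle of the flap's bar handle: a dark round bar 12 mm thick, 110 mm long, parallel to the hinge and 205 mm from it (in the flap's plane), standing 45 mm beyond the free edge on two arms at its ends (98 mm free between them). 118 mm above the table when shut. Same frame directions as flap_hinge.
- pointer (a joint): angle of the set pointer in rad, counted like the flap's: 0 level, grows upward. Held by friction; it is the mark for the flap and stays between 0.6 and 1.1.
- pointer_hub (a point): the pointer's pivot, on the line of the flap's hinge axis, 123 mm to the station's +x side of the flap's middle. y runs along the pointer to its tip.
- pointer_tip (a point): centre of the round tip, 20 mm across, of the dark steel pointer arm, 133 mm from the hub; frame turns with the arm, y along it from the hub outward.
- jar: small closed jar, 52 mm across, 70 mm tall; origin at the centre of its underside
- tape: black ring-shaped roll lying flat, 70 mm across, 20 mm tall; origin at the centre of its underside
- bush: plain steel bush standing upright, 36 mm across, 45 mm tall; origin at the centre of its underside
- screwdriver: screwdriver lying beside the rail; origin under its middle, x along it towards the tip
- wrench: wrench lying at the right; origin under its middle, x along it
- parts_tray: black two-compartment tray, 120 x 160 x 45 mm, at the left; origin at the centre of its underside
- hammer: hammer lying beyond the station; origin under its middle, x along it towards the head

How it is judged:
By the outcome, as a careful person would: the job done as asked, in the order asked, and still so for the second after the job is handed in, while the arm keeps its last pose, push and grip.
It also fails if it takes over 51 s, if anything falls off the work surface, if the arm or the gripper's body presses on something with over 40 N, if the wrist force passes 120 N, or if a joint passes its speed limit or range.

## Working session

There is one attempt and no reset: what is moved stays moved. The work goes in short steps, Python scripts to look and compute and a tool call to move; the robot and the scene stay as the last step left them, time stands still between calls to the robot, and variables do not carry over. Pictures are saved under pics/ and viewed, and the job is handed in when it is done.

Besides the shell and the picture viewer there is one more tool, called after "Emit:" by a JSON object that holds its "name" and its "arguments". jog_arm: Moves the arm, as the interface text tells. Its arguments: {"type":"object","properties":{"steps":{"type":"array","items":{"type":"object","properties":{"turn":{"type":"array","items":{"type":"number"}},"dp":{"type":"array","items":{"type":"number"}},"claw":{"type":"number"}}}}},"required":["steps"]}

```bash
mkdir -p pics; cat > h.py <<'E'
import numpy as np, cv2
from workcell import ctrl
def cam(name):
    d=ctrl.get_image(name); np.savez('%s.npz'%name, **{k:np.asarray(v) for k,v in d.items()}); return d
def load(name): return dict(np.load('%s.npz'%name))
def world(d,u,v,z=None,r=None):
    # z: depth override; r: world-height plane
    f=d['img'].shape[0]/2/np.tan(np.radians(float(d['fovy']))/2)
    T=np.linalg.inv(d['camera_from_world'])
    ray=np.array([(u-float(d['cx']))/f,(v-float(d['cy']))/f,1.])
    if r is not None:
        w=T[:3,:3]@ray; s=(r-T[2,3])/w[2]
        return T[:3,3]+s*w
    if z is None: z=d['range_z'][int(round(v)),int(round(u))]
    return T[:3,:3]@(ray*z)+T[:3,3]
def proj(d,p):
    f=d['img'].shape[0]/2/np.tan(np.radians(float(d['fovy']))/2)
    c=d['camera_from_world']@np.append(p,1.)
    return np.array([f*c[0]/c[2]+float(d['cx']),f*c[1]/c[2]+float(d['cy']),c[2]])
def save(d,fn,box=None,k=1):
    im=d['img'][:,:,::-1]
    if box: im=im[box[1]:box[3],box[0]:box[2]]
    cv2.imwrite('pics/'+fn,cv2.resize(im,None,fx=k,fy=k,interpolation=cv2.INTER_CUBIC))
E
python3 - <<'E'
from h import *
np.set_printoptions(precision=3,suppress=True)
print(ctrl.get_obs())
for n in('scene','top'):
    d=cam(n); save(d,n+'0.png'); print(n,d['fovy'],d['cx'],d['cy'],d['camera_from_world'])
E
```

```text
{'t': 0.0, 'qpos': array([-1.245,  0.424,  1.631,  0.   ,  1.089, -0.019]), 'qvel': array([-0.   ,  0.   , -0.001,  0.001, -0.   , -0.002]), 'joint_torque': array([  0.001, -54.463, -27.367,   0.064,   0.023,  -0.   ]), 'ee_pos': array([ 211.114, -587.688,  221.923]), 'orientation': array([-1.352,  0.952, -0.95 ]), 'ft_force': array([-0.722,  0.482,  0.417]), 'moment': array([-0.018, -0.035, -0.073]), 'width': 87.71262257404902}
scene 47.48445169112218 323.7988320165558 202.3206665567973 [[   0.116    0.993   -0.018  -64.277]
 [   0.66    -0.091   -0.746 -308.468]
 [  -0.743    0.074   -0.666 1880.175]
 [   0.       0.       0.       1.   ]]
top 57.45740460506581 321.1916698857743 202.12775890694292 [[   0.008   -1.       0.003    6.276]
 [  -0.993   -0.009   -0.12   583.457]
 [   0.12    -0.002   -0.993 1222.815]
 [   0.       0.       0.       1.   ]]
```

View pics/scene0.png

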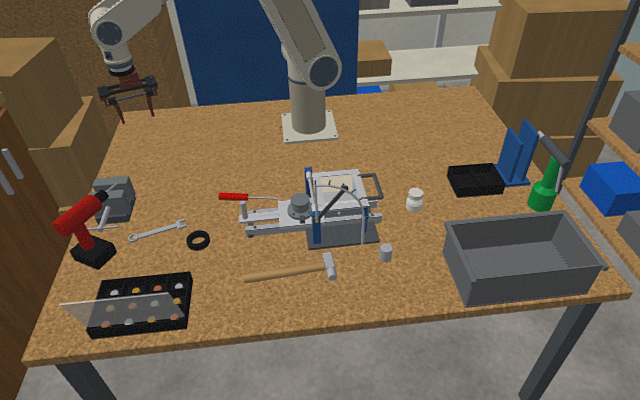

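View pics/top0.png

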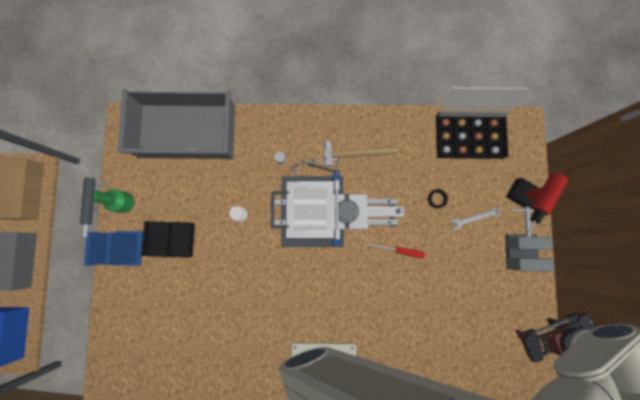

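```bash
python3 - <<'E'
from h import *
d=load('top'); save(d,'top0c.png',(260,140,420,260),5)
d=load('scene'); save(d,'scene0c.png',(230,155,390,255),5)
E
```

```text
(no output)
```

View pics/top0c.png

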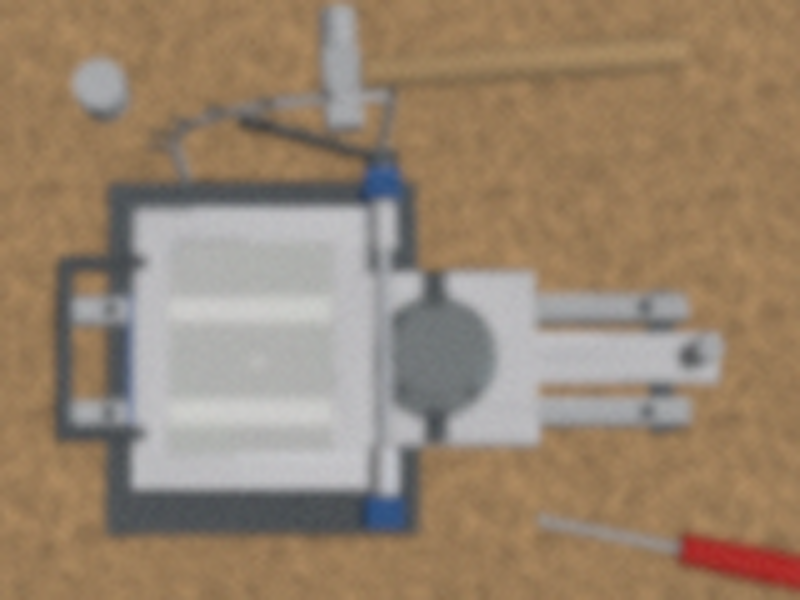

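View pics/scene0c.png

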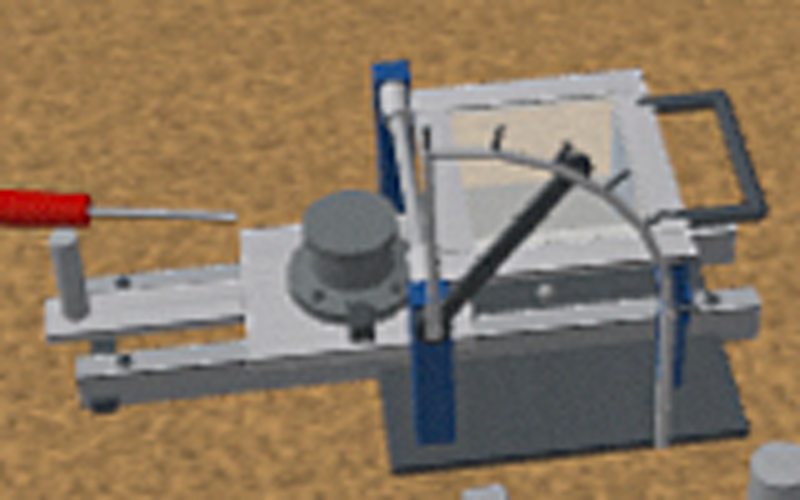

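The top crop shows the rail running right to left (world +y) with the flap bar at its left end. The scene crop shows the post top at about (63,237) and the pointer tip at about (577,163). I'll measure these points.

```bash
python3 - <<'E'
from h import *
np.set_printoptions(precision=1,suppress=True)
t=load('top');s=load('scene')
T=lambda x,y:(260+(x-2)/5,140+(y-2)/5)
S=lambda x,y:(230+(x-2)/5,155+(y-2)/5)
for n,p,z in [('portal+x',(382,181),128),('portal-x',(385,513),128),('bar+x',(64,263),124),('bar-x',(66,434),124),('posttop',(711,345),106),('postdark',(690,355),106)]:
    u,v=T(*p); print('top',n,world(t,u,v,r=z),world(t,u,v))
for n,p,z in [('portal-x',(391,72),128),('portal+x',(433,294),128),('posttop',(63,237),106),('bar-x',(725,97),124),('bar+x',(752,213),124),('tip',(577,163),None),('hub',(433,325),None)]:
    u,v=S(*p); print('scene',n,world(s,u,v,r=z) if z else '',world(s,u,v))
E
```

```text
top portal+x [658.  -35.5 128. ] [657.8 -35.5 128.6]
top portal-x [445.5 -38.1 128. ] [445.5 -38.1 129.2]
top bar+x [603.4 168.3 124. ] [604.  168.8 120.3]
top bar-x [493.7 164.4 124. ] [493.9 164.8 121.1]
top posttop [ 556.  -250.5  106. ] [ 555.7 -249.8  108.7]
top postdark [ 549.3 -236.7  106. ] [ 551.5 -241.5   83.3]
scene portal-x [445.1 -36.7 128. ] [447.6 -36.8 129.9]
scene portal+x [656.4 -31.6 128. ] [685.8 -33.8 155.6]
scene posttop [ 552.1 -247.4  106. ] [ 552.7 -247.3  106.6]
scene bar-x [495.4 171.4 124. ] [494.  171.8 122.9]
scene bar+x [607.5 165.1 124. ] [605.9 165.6 122.5]
scene tip  [673.3  48.1 230.7]
scene hub  [684.7 -34.4 130.7]
```

```bash
python3 - <<'E'
from h import *
from scipy.spatial.transform import Rotation as R
np.set_printoptions(precision=3,suppress=True)
o=ctrl.get_obs(); M=R.from_rotvec(o['orientation']).as_matrix(); print(M)
th=0.011
for sx in(1,-1):
    x=np.array([np.cos(th),np.sin(th),0])*sx; y=np.array([0,0,-1.]); z=np.cross(x,y)
    D=np.c_[x,y,z]; print(sx,R.from_matrix(D@M.T).as_rotvec()/np.pi)
# pointer arm: dark px cloud in scene around arm
s=load('scene'); import itertools
O=np.array([550.3,49.5,0]);Rs=np.array([[np.cos(th),-np.sin(th),0],[np.sin(th),np.cos(th),0],[0,0,1]])
pts=[]
for v in range(183,222):
  for u in range(312,352):
    if s['img'][v,u].max()<75:
      p=Rs.T@(world(s,u,v)-O)
      if 110<p[0]<150 and p[2]>100: pts.append([u,v,*p])
pts=np.array(pts); print(len(pts)); print(pts[::6])
q=pts[:,3:5+0]; 
yz=pts[:,[3,4]]; 
save(s,'ptr.png',(305,175,365,225),12)
E
```

```text
[[ 0.338 -0.     0.941]
 [-0.941  0.001  0.338]
 [-0.001 -1.     0.   ]]
1 [-0.    -0.     0.394]
-1 [-0.     0.    -0.606]
153
[[315.    183.    133.487 -84.63  263.874]
 [342.    186.    132.376 -12.584 243.839]
 [344.    187.    125.268  -5.915 233.68 ]
 [346.    188.    123.248  -0.036 227.761]
 [341.    191.    125.709 -14.079 220.935]
 [342.    192.    122.755 -10.812 214.468]
 [338.    194.    125.503 -22.253 211.067]
 [339.    195.    125.513 -19.481 207.119]
 [335.    197.    124.57  -30.401 200.463]
 [336.    198.    125.721 -27.802 197.48 ]
 [336.    199.    120.888 -27.089 189.53 ]
 [336.    200.    123.618 -27.495 188.279]
 [331.    202.    122.448 -41.326 181.665]
 [332.    203.    124.766 -38.869 179.674]
 [328.    205.    124.912 -50.144 173.836]
 [329.    206.    124.652 -47.353 169.482]
 [325.    208.    126.505 -58.898 165.163]
 [326.    209.    123.106 -55.752 157.866]
 [326.    210.    126.017 -56.152 156.765]
 [326.    211.    127.156 -56.344 154.019]
 [322.    213.    120.857 -67.105 141.996]
 [323.    214.    124.987 -64.785 141.637]
 [314.    216.    111.808 -89.42  124.922]
 [319.    217.    122.745 -76.196 129.433]
 [318.    219.    124.148 -79.388 123.341]
 [313.    221.    126.848 -94.121 120.088]]
```

View pics/ptr.png

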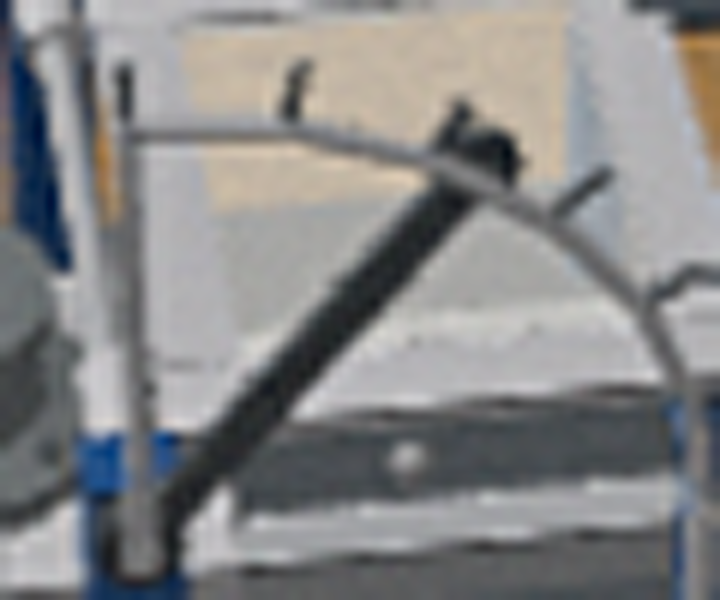

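The arm runs from about (200,480) up to the tip at (480,165) in this crop.

```bash
cat >> h.py <<'E'
th=0.011
O=np.array([550.3,49.5,0]);Rs=np.array([[np.cos(th),-np.sin(th),0],[np.sin(th),np.cos(th),0],[0,0,1]])
def planept(d,u,v,X):
    T=np.linalg.inv(d['camera_from_world']); c=Rs.T@(T[:3,3]-O); w=Rs.T@(world(d,u,v,z=1000.)-T[:3,3]); return c+w*(X-c[0])/w[0]
def pointer(s):
    P=[]
    for v in range(190,214):
      us=[u for u in range(315,350) if s['img'][v,u].max()<85]
      for u in us:
        p=Rs.T@(world(s,u,v)-O)
        if 116<p[0]<130: P.append(planept(s,u,v,124))
    P=np.array(P); l=cv2.fitLine(P[:,1:].astype(np.float32),cv2.DIST_HUBER,0,.01,.01).ravel()
    return l,np.arctan2(l[1]*np.sign(l[0]),abs(l[0])),len(P)
E
python3 - <<'E'
from h import *
s=load('scene')
l,a,n=pointer(s);print(l,a,n)
# hub-based: distance of line from hub (-85,118)
nrm=np.array([-l[1],l[0]]);print('offset hub',nrm@(np.array([-85,118])-l[2:]))
for c in[(480,162),(485,165)]:
    for X in(117,124,129):
        p=planept(s,305+(c[0]-6)/12,175+(c[1]-6)/12,X);print(X,p,np.hypot(p[1]+85,p[2]-118),np.arctan2(p[2]-118,p[1]+85))
for A,B in[((375,300),(261,420))]:
    p,q=[planept(s,305+(c[0]-6)/12,175+(c[1]-6)/12,124) for c in(A,B)];print(np.arctan2(p[2]-q[2],p[1]-q[1]))
E
```

```text
[  0.61217535   0.7907221  -38.074146   182.65877   ] 0.9119876 105
offset hub -2.4771951543514206
117 [117.          -3.07538398 222.96604833] 133.15222120745617 0.908067438312131
124 [124.          -4.28609002 228.91229972] 137.1724224998436 0.9417027802809285
129 [129.          -5.15088005 233.15962215] 140.13429462589892 0.9645286648702179
117 [117.          -1.91226609 221.93219325] 133.06191160650482 0.8963958768525406
124 [124.          -3.13165037 227.88615843] 137.03063338378522 0.930484403384807
129 [129.          -4.00263914 232.1389907 ] 139.95814254241537 0.9536311762258808
0.8987095767674699
```

Emit:
{"name": "jog_arm", "arguments": {"steps": [{"turn": [0,0,0.04],"dp": [0.2,0.5,0],"claw": 1},{"turn": [0,0,0.08],"dp": [0.3,1,0],"claw": 1},{"turn": [0,0,0.12],"dp": [0.4,1,0],"claw": 1},{"turn": [0,0,0.15],"dp": [0.5,1,0],"claw": 1}]}}

```text
t: 0.43
ee_pos: [251.1, -505.0, 221.4]
orientation: [-1.488, 0.587, -0.582]
ft_force: [0.7, -0.4, 0.4]
width: 87.7
```

Emit:
{"name": "jog_arm", "arguments": {"steps": [{"turn": [0,0,0.04],"dp": [0.3,0.5,0],"claw": 0.7},{"turn": [0,0,0.08],"dp": [0.6,1,0],"claw": 0.7},{"turn": [0,0,0.12],"dp": [0.8,1,0],"claw": 0.7},{"turn": [0,0,0.12],"dp": [1,1,0],"claw": 0.7}]}}

```text
t: 0.77
ee_pos: [332.0, -422.2, 221.2]
orientation: [-1.549, 0.289, -0.282]
ft_force: [-0.4, 0.5, -0.1]
width: 64.7
```

Emit:
{"name": "jog_arm", "arguments": {"steps": [{"turn": [0,0,0.04],"dp": [0.5,0.5,0],"claw": 0.7},{"turn": [0,0,0.08],"dp": [1,0.9,0],"claw": 0.7},{"turn": [0,0,0.12],"dp": [1,0.9,0],"claw": 0.7},{"turn": [0,0,0.12],"dp": [1,0.9,0],"claw": 0.7}]}}

```text
t: 1.1
ee_pos: [415.4, -348.4, 221.1]
orientation: [-1.568, -0.013, 0.019]
ft_force: [1.2, 0.2, -0.1]
width: 61.1
```

Emit:
{"name": "jog_arm", "arguments": {"steps": [{"turn": [0,0,0],"dp": [0.5,0.4,0],"claw": 0.7},{"turn": [0,0,0],"dp": [0.9,0.7,0],"claw": 0.7},{"turn": [0,0,0],"dp": [0.9,0.7,0],"claw": 0.7}]}}

```text
t: 1.35
ee_pos: [490.8, -291.3, 221.2]
orientation: [-1.569, -0.012, 0.015]
ft_force: [0.1, 0.3, 0.1]
width: 61.5
```

Emit:
{"name": "jog_arm", "arguments": {"steps": [{"turn": [0,0,0],"dp": [0.4,0.3,-0.2],"claw": 0.7},{"turn": [0,0,0],"dp": [0.83,0.55,-0.5],"claw": 0.7},{"turn": [0,0,0],"dp": [0.83,0.55,-0.7],"claw": 0.7},{"turn": [0,0,0],"dp": [0.83,0.55,-0.7],"claw": 0.7}]}}

```text
t: 1.68
ee_pos: [556.9, -246.2, 161.1]
orientation: [-1.566, -0.008, 0.018]
ft_force: [-1.5, -0.1, -0.2]
width: 61.6
```

```bash
python3 - <<'E'
from h import *
np.set_printoptions(precision=3,suppress=True)
o=ctrl.get_obs();print(o['ee_pos'],o['orientation'],o['t'])
s=cam('scene'); save(s,'s1.png',(200,100,360,250),4)
t=cam('top'); save(t,'t1.png',(300,140,460,260),4)
E
```

```text
[ 556.861 -246.187  161.132] [-1.566 -0.008  0.018] 1.6833
```

View pics/s1.png

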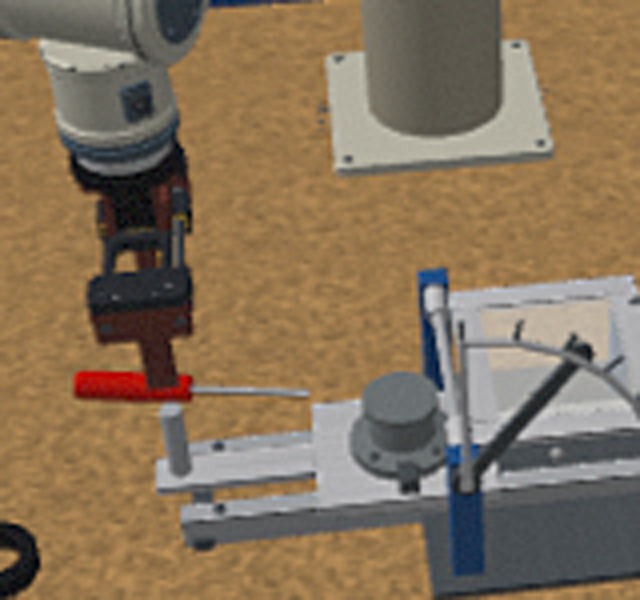

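View pics/t1.png

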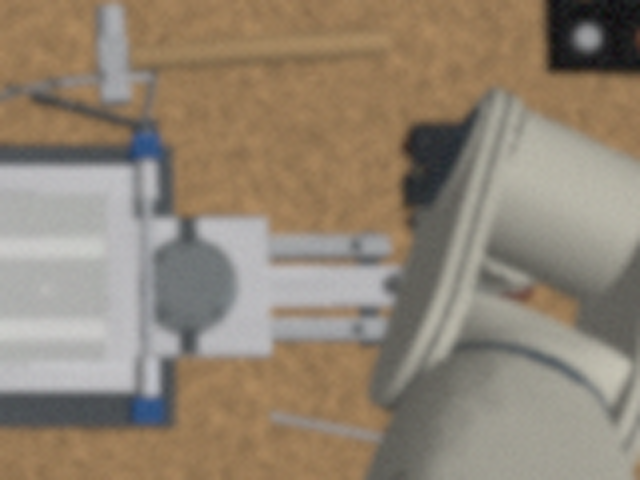

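The gripper hangs just above the post (post top at about (173,410) in the scene crop), with its jaws across the rail. Next I descend.

Emit:
{"name": "jog_arm", "arguments": {"steps": [{"turn": [0,0,0],"dp": [-0.02,-0.02,-0.3],"claw": 0.7},{"turn": [0,0,0],"dp": [-0.03,-0.03,-0.6],"claw": 0.7},{"turn": [0,0,0],"dp": [-0.03,-0.03,-0.6],"claw": 0.7}]}}

```text
t: 2.03
ee_pos: [550.9, -251.1, 114.0]
orientation: [-1.566, -0.003, 0.017]
ft_force: [-1.8, 0.9, -0.7]
width: 61.5
```

Emit:
{"name": "jog_arm", "arguments": {"steps": [{"turn": [0,0,0],"dp": [0,0,-0.3],"claw": 0.7},{"turn": [0,0,0],"dp": [0,0,-0.66],"claw": 0.7},{"turn": [0,0,0],"dp": [0,0,-0.66],"claw": 0.7},{"turn": [0,0,0],"dp": [0,0,-0.66],"claw": 0.7}]}}

```text
t: 2.37
ee_pos: [550.2, -251.9, 61.9]
orientation: [-1.566, -0.0, 0.017]
ft_force: [0.2, -0.6, 1.0]
width: 61.1
```

Emit:
{"name": "jog_arm", "arguments": {"steps": [{"turn": [0,0,0],"dp": [0,0,0],"claw": 0.3},{"turn": [0,0,0],"dp": [0,0,0],"claw": 0.2},{"turn": [0,0,0],"dp": [0,0,0],"claw": 0},{"turn": [0,0,0],"dp": [0,0,0],"claw": 0},{"turn": [0,0,0],"dp": [0,0,0],"claw": 0},{"turn": [0,0,0],"dp": [0,0,0],"claw": 0}]}}

```text
t: 2.87
ee_pos: [550.4, -251.9, 62.4]
orientation: [-1.566, -0.001, 0.016]
ft_force: [0.4, -0.2, -0.5]
width: 24.7
```

Emit:
{"name": "jog_arm", "arguments": {"steps": [{"turn": [0,0,0],"dp": [0,0,0],"claw": 0},{"turn": [0,0,0],"dp": [0,0,0],"claw": 0},{"turn": [0,0,0],"dp": [0,0,0],"claw": 0}]}}

```text
t: 3.12
ee_pos: [553.7, -252.4, 62.8]
orientation: [-1.568, -0.006, 0.011]
ft_force: [9.7, -1.3, -6.4]
width: 17.3
```

Emit:
{"name": "jog_arm", "arguments": {"steps": [{"turn": [0,0,0],"dp": [0,0.1,0],"claw": 0},{"turn": [0,0,0],"dp": [0,0.25,0],"claw": 0},{"turn": [0,0,0],"dp": [-0.01,0.4,0],"claw": 0},{"turn": [0,0,0],"dp": [-0.01,0.55,0],"claw": 0},{"turn": [0,0,0],"dp": [-0.01,0.7,0],"claw": 0},{"turn": [0,0,0],"dp": [-0.01,0.85,0],"claw": 0},{"turn": [0,0,0],"dp": [-0.01,1,0],"claw": 0},{"turn": [0,0,0],"dp": [-0.01,1,0],"claw": 0}]}}

```text
t: 3.78
ee_pos: [552.6, -169.5, 62.7]
orientation: [-1.567, -0.006, 0.013]
ft_force: [0.7, 0.7, -3.6]
width: 17.6
```

Emit:
{"name": "jog_arm", "arguments": {"steps": [{"turn": [0,0,0],"dp": [0,0.1,0],"claw": 0},{"turn": [0,0,0],"dp": [0,0.15,0],"claw": 0},{"turn": [0,0,0],"dp": [0,0.2,0],"claw": 0},{"turn": [0,0,0],"dp": [0,0.25,0],"claw": 0},{"turn": [0,0,0],"dp": [0,0.3,0],"claw": 0},{"turn": [0,0,0],"dp": [0,0.35,0],"claw": 0}]}}

```text
t: 4.28
ee_pos: [552.3, -142.5, 62.8]
orientation: [-1.568, -0.007, 0.014]
ft_force: [-2.0, -6.8, -1.5]
width: 17.1
```

Emit:
{"name": "jog_arm", "arguments": {"steps": [{"turn": [0,0,0],"dp": [0,0.05,0],"claw": 0},{"turn": [0,0,0],"dp": [0,0.08,0],"claw": 0},{"turn": [0,0,0],"dp": [0,0.12,0],"claw": 0},{"turn": [0,0,0],"dp": [0,0.12,0],"claw": 0}]}}

```text
t: 4.62
ee_pos: [552.2, -131.7, 62.7]
orientation: [-1.567, -0.006, 0.013]
ft_force: [0.0, 7.2, -1.2]
width: 17.2
```

Emit:
{"name": "jog_arm", "arguments": {"steps": [{"turn": [0,0,0],"dp": [0,0.04,0],"claw": 0},{"turn": [0,0,0],"dp": [0,0.06,0],"claw": 0},{"turn": [0,0,0],"dp": [0,0.06,0],"claw": 0}]}}

```text
t: 4.87
ee_pos: [552.1, -127.2, 62.8]
orientation: [-1.568, -0.006, 0.014]
ft_force: [-1.5, -2.7, -1.3]
width: 17.4
```

Emit:
{"name": "jog_arm", "arguments": {"steps": [{"turn": [0,0,0],"dp": [0,0.03,0],"claw": 0},{"turn": [0,0,0],"dp": [0,0.05,0],"claw": 0},{"turn": [0,0,0],"dp": [0,0.05,0],"claw": 0}]}}

```text
t: 5.12
ee_pos: [552.2, -126.9, 62.9]
orientation: [-1.573, -0.008, 0.015]
ft_force: [-3.9, -24.1, -3.7]
width: 18.1
```

Emit:
{"name": "jog_arm", "arguments": {"steps": [{"turn": [0,0,0],"dp": [0,0.02,0],"claw": 0},{"turn": [0,0,0],"dp": [0,0.03,0],"claw": 0},{"turn": [0,0,0],"dp": [0,0.03,0],"claw": 0}]}}

```text
t: 5.37
ee_pos: [552.1, -127.0, 62.9]
orientation: [-1.577, -0.009, 0.016]
ft_force: [-1.4, -16.6, -3.7]
width: 17.2
```

Emit:
{"name": "jog_arm", "arguments": {"steps": [{"turn": [0,0,0],"dp": [0,0.01,0],"claw": 0},{"turn": [0,0,0],"dp": [0,0.01,0],"claw": 0.4},{"turn": [0,0,0],"dp": [0,0.01,0],"claw": 0.5},{"turn": [0,0,0],"dp": [0,0.01,0],"claw": 0.6},{"turn": [0,0,0],"dp": [0,0.01,0],"claw": 0.6},{"turn": [0,0,0],"dp": [0,0.01,0],"claw": 0.6}]}}

```text
t: 5.87
ee_pos: [552.2, -125.9, 62.9]
orientation: [-1.576, -0.01, 0.016]
ft_force: [-0.1, 0.1, -0.4]
width: 47.7
```

Emit:
{"name": "jog_arm", "arguments": {"steps": [{"turn": [0,0,0],"dp": [0,0,0.3],"claw": 0.7},{"turn": [0,0,0],"dp": [0,0,0.7],"claw": 0.7},{"turn": [0,0,0],"dp": [0,0,1],"claw": 0.7},{"turn": [0,0,0],"dp": [0,0,1],"claw": 0.7}]}}

```text
t: 6.2
ee_pos: [555.2, -126.4, 147.6]
orientation: [-1.578, -0.016, 0.01]
ft_force: [1.1, 0.2, -0.1]
width: 61.2
```

Emit:
{"name": "jog_arm", "arguments": {"steps": [{"turn": [0,0,0],"dp": [-0.4,0,0.4],"claw": 0.7},{"turn": [0,0,0],"dp": [-0.8,0,0.8],"claw": 0.7},{"turn": [0,0,0],"dp": [-1,0,1],"claw": 0.7},{"turn": [0,0,0],"dp": [-1,0,1],"claw": 0.7}]}}

```text
t: 6.53
ee_pos: [473.4, -126.4, 230.5]
orientation: [-1.579, -0.018, 0.008]
ft_force: [0.6, -0.8, 0.0]
width: 61.6
```

```bash
python3 - <<'E'
from h import *
np.set_printoptions(precision=3,suppress=True)
o=ctrl.get_obs();print(o['ee_pos'],o['orientation'],o['t'])
s=cam('scene'); save(s,'s2.png',(230,130,390,255),5)
t=cam('top'); save(t,'t2.png',(260,140,420,260),5)
E
```

```text
[ 473.446 -126.405  230.527] [-1.579 -0.018  0.008] 6.5333
```

View pics/s2.png

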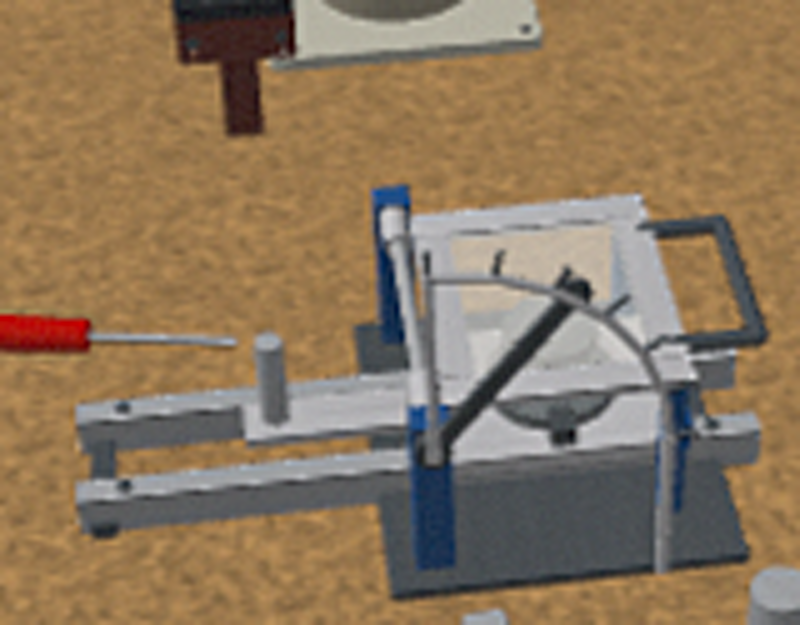

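View pics/t2.png

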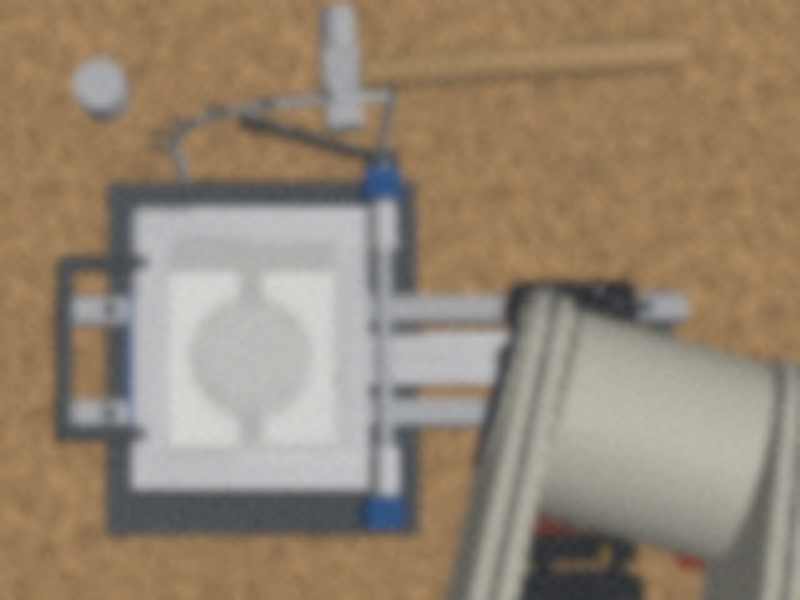

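The carrier is under the pane, the flap is shut, and the post top is at about (268,341) in the scene crop. I'll check that position.

```bash
python3 - <<'E'
from h import *
np.set_printoptions(precision=3,suppress=True)
s=load('scene')
p=world(s,230+266/5,130+339/5,r=106);print(p,Rs.T@(p-O)); l,a,n=pointer(s);print(a,n)
o=ctrl.get_obs();print(o['qpos'])
E
```

```text
[ 549.742 -122.717  106.   ] [  -2.452 -172.201  106.   ]
0.91181445 104
[-0.28   0.217  1.918 -0.007  0.999 -0.293]
```

Emit:
{"name": "jog_arm", "arguments": {"steps": [{"turn": [0,0,0.04],"dp": [0,0.4,0.1],"claw": 0.6},{"turn": [0,0,0.08],"dp": [0,0.8,0.2],"claw": 0.6},{"turn": [0,0,0.12],"dp": [0,1,0.2],"claw": 0.6},{"turn": [0,0,0.16],"dp": [0,1,0.2],"claw": 0.6}]}}

```text
t: 6.97
ee_pos: [476.0, -43.8, 243.0]
orientation: [-1.537, -0.417, 0.407]
ft_force: [-0.1, -0.3, 0.1]
width: 52.6
```

Emit:
{"name": "jog_arm", "arguments": {"steps": [{"turn": [0,0,0.04],"dp": [0,0.4,0],"claw": 0.6},{"turn": [0,0,0.08],"dp": [0,0.8,0],"claw": 0.6},{"turn": [0,0,0.12],"dp": [0,1,0],"claw": 0.6},{"turn": [0,0,0.16],"dp": [0,1,0],"claw": 0.6}]}}

```text
t: 7.3
ee_pos: [476.3, 39.2, 241.3]
orientation: [-1.421, -0.804, 0.794]
ft_force: [0.1, -0.1, 0.2]
width: 52.9
```

Emit:
{"name": "jog_arm", "arguments": {"steps": [{"turn": [0,0,0.04],"dp": [0.2,0.4,0],"claw": 0.6},{"turn": [0,0,0.08],"dp": [0.4,0.8,0],"claw": 0.6},{"turn": [0,0,0.12],"dp": [0.5,1,0],"claw": 0.6},{"turn": [0,0,0.16],"dp": [0.5,1,0],"claw": 0.6}]}}

```text
t: 7.63
ee_pos: [518.4, 122.6, 239.4]
orientation: [-1.23, -1.181, 1.17]
ft_force: [-0.0, 0.2, 1.0]
width: 52.9
```

```bash
cat > st.py <<'E'
from h import *
from scipy.spatial.transform import Rotation as R
np.set_printoptions(precision=3,suppress=True)
o=ctrl.get_obs();M=R.from_rotvec(o['orientation']).as_matrix();print(o['t'],o['ee_pos'],o['qpos'],o['ft_force'],o['width']);print(M)
x=np.array([-np.sin(th),np.cos(th),0]);y=np.array([0,0,-1.]);D=np.c_[x,y,np.cross(x,y)]
print('turn',R.from_matrix(D@M.T).as_rotvec()/np.pi)
E
python3 st.py
```

```text
7.6333 [518.382 122.607 239.365] [ 0.208  0.265  1.822  0.005  1.049 -1.32 ] [-0.029  0.154  1.019] 52.856009343185704
[[ 0.045  0.004 -0.999]
 [ 0.999  0.005  0.045]
 [ 0.005 -1.    -0.004]]
turn [-0.002  0.001  0.018]
```

Emit:
{"name": "jog_arm", "arguments": {"steps": [{"turn": [0,0,0.018],"dp": [0.2,0.3,-0.3],"claw": 0.4},{"turn": [0,0,0.018],"dp": [0.38,0.57,-0.6],"claw": 0.4},{"turn": [0,0,0.018],"dp": [0.38,0.57,-0.8],"claw": 0.4},{"turn": [0,0,0.018],"dp": [0.38,0.57,-0.8],"claw": 0.4},{"turn": [0,0,0.018],"dp": [0.38,0.57,-0.8],"claw": 0.4}]}}

```text
t: 8.05
ee_pos: [547.9, 168.4, 172.9]
orientation: [-1.2, -1.22, 1.215]
ft_force: [-0.4, -0.5, 0.8]
width: 35.1
```

```bash
python3 st.py; python3 - <<'E'
from h import *
s=cam('scene'); save(s,'s3.png',(280,80,440,240),4)
E
```

```text
8.05 [547.858 168.355 172.922] [ 0.275  0.41   1.785  0.005  0.946 -1.31 ] [-0.397 -0.52   0.778] 35.077763665517
[[-0.012 -0.    -1.   ]
 [ 1.     0.004 -0.012]
 [ 0.004 -1.     0.   ]]
turn [-0.001 -0.    -0.   ]
```

View pics/s3.png

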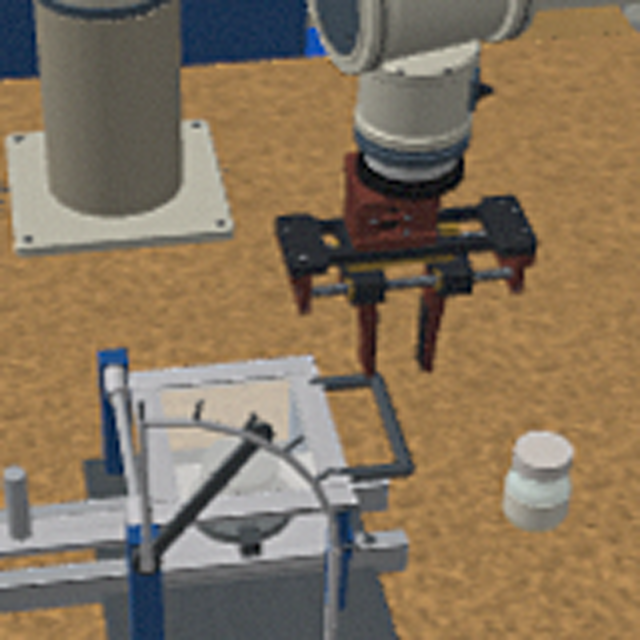

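The fingers straddle the bar from above, at about (368–428,370) in the crop. Next I descend and close.

Emit:
{"name": "jog_arm", "arguments": {"steps": [{"turn": [0,0,0],"dp": [0,0,-0.25],"claw": 0.4},{"turn": [0,0,0],"dp": [0,0,-0.5],"claw": 0.4},{"turn": [0,0,0],"dp": [0,0,-0.75],"claw": 0.4},{"turn": [0,0,0],"dp": [0,0,-0.92],"claw": 0.4},{"turn": [0,0,0],"dp": [0,0,-0.92],"claw": 0.4},{"turn": [0,0,0],"dp": [0,0,-0.92],"claw": 0.4}]}}

```text
t: 8.6
ee_pos: [548.8, 167.8, 101.4]
orientation: [-1.202, -1.221, 1.213]
ft_force: [0.4, -0.7, 0.1]
width: 35.3
```

Emit:
{"name": "jog_arm", "arguments": {"steps": [{"turn": [0,0,0],"dp": [0,0,0],"claw": 0},{"turn": [0,0,0],"dp": [0,0,0],"claw": 0},{"turn": [0,0,0],"dp": [0,0,0],"claw": 0},{"turn": [0,0,0],"dp": [0,0,0],"claw": 0},{"turn": [0,0,0],"dp": [0,0,0],"claw": 0},{"turn": [0,0,0],"dp": [0,0,0],"claw": 0}]}}

```text
t: 9.1
ee_pos: [549.4, 168.4, 102.3]
orientation: [-1.203, -1.222, 1.211]
ft_force: [-1.9, 2.9, 5.0]
width: 11.0
```

```bash
python3 st.py; python3 - <<'E'
from h import *
s=cam('scene'); save(s,'s4.png',(280,80,440,240),4)
E
```

```text
9.1 [549.401 168.398 102.323] [ 0.274  0.512  1.822  0.006  0.803 -1.311] [-1.884  2.916  4.998] 10.991827399289978
[[-0.011  0.004 -1.   ]
 [ 1.     0.006 -0.011]
 [ 0.006 -1.    -0.004]]
turn [-0.002  0.001  0.   ]
```

View pics/s4.png

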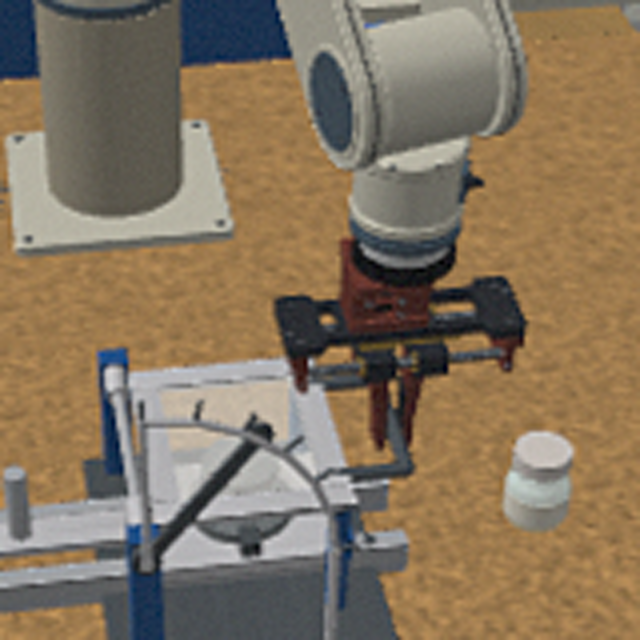

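Emit:
{"name": "jog_arm", "arguments": {"steps": [{"turn": [0,0,0],"dp": [0,-0.003,0.128],"claw": 0},{"turn": [0,0,0],"dp": [0,-0.013,0.256],"claw": 0},{"turn": [0,0,0],"dp": [0,-0.029,0.383],"claw": 0},{"turn": [0,0,0],"dp": [0,-0.051,0.509],"claw": 0},{"turn": [0,0,0],"dp": [0,-0.08,0.634],"claw": 0},{"turn": [0,0,0],"dp": [0,-0.114,0.757],"claw": 0},{"turn": [0,0,0],"dp": [0,-0.155,0.879],"claw": 0},{"turn": [0,0,0],"dp": [0,-0.191,0.974],"claw": 0},{"turn": [0,0,0],"dp": [0,-0.191,0.974],"claw": 0}]}}

```text
t: 9.9
ee_pos: [549.6, 153.1, 182.2]
orientation: [-1.203, -1.223, 1.209]
ft_force: [-0.6, 6.2, -0.1]
width: 11.3
```

```bash
python3 st.py
```

```text
9.9 [549.597 153.092 182.183] [ 0.248  0.392  1.788  0.007  0.955 -1.337] [-0.61   6.2   -0.091] 11.254124182311402
[[-0.01   0.005 -1.   ]
 [ 1.     0.007 -0.01 ]
 [ 0.007 -1.    -0.005]]
turn [-0.002  0.002  0.   ]
```

Emit:
{"name": "jog_arm", "arguments": {"steps": [{"turn": [0,0,0],"dp": [0,-0.064,0.116],"claw": 0},{"turn": [0,0,0],"dp": [0,-0.122,0.23],"claw": 0},{"turn": [0,0,0],"dp": [0,-0.186,0.34],"claw": 0},{"turn": [0,0,0],"dp": [0,-0.256,0.449],"claw": 0},{"turn": [0,0,0],"dp": [0,-0.331,0.553],"claw": 0},{"turn": [0,0,0],"dp": [0.01,-0.411,0.653],"claw": 0},{"turn": [0,0,0],"dp": [0.01,-0.496,0.748],"claw": 0},{"turn": [0,0,0],"dp": [0.01,-0.586,0.84],"claw": 0},{"turn": [0,0,0],"dp": [0.01,-0.68,0.926],"claw": 0},{"turn": [0,0,0],"dp": [0.01,-0.739,0.976],"claw": 0},{"turn": [0,0,0],"dp": [0.01,-0.739,0.976],"claw": 0},{"turn": [0,0,0],"dp": [0.01,-0.739,0.976],"claw": 0}]}}

```text
t: 10.9
ee_pos: [550.5, 96.5, 263.0]
orientation: [-1.201, -1.227, 1.204]
ft_force: [-6.5, 15.5, 13.2]
width: 11.6
```

```bash
python3 st.py; python3 - <<'E'
from h import *
s=cam('scene'); save(s,'s5.png',(250,60,430,240),4)
t=cam('top'); save(t,'t5.png',(260,130,420,250),5)
E
```

```text
10.9 [550.522  96.483 263.016] [ 0.146  0.277  1.746  0.012  1.111 -1.44 ] [-6.462 15.462 13.235] 11.588738556994176
[[-0.009  0.007 -1.   ]
 [ 1.     0.012 -0.009]
 [ 0.012 -1.    -0.007]]
turn [-0.004  0.002  0.001]
```

View pics/s5.png

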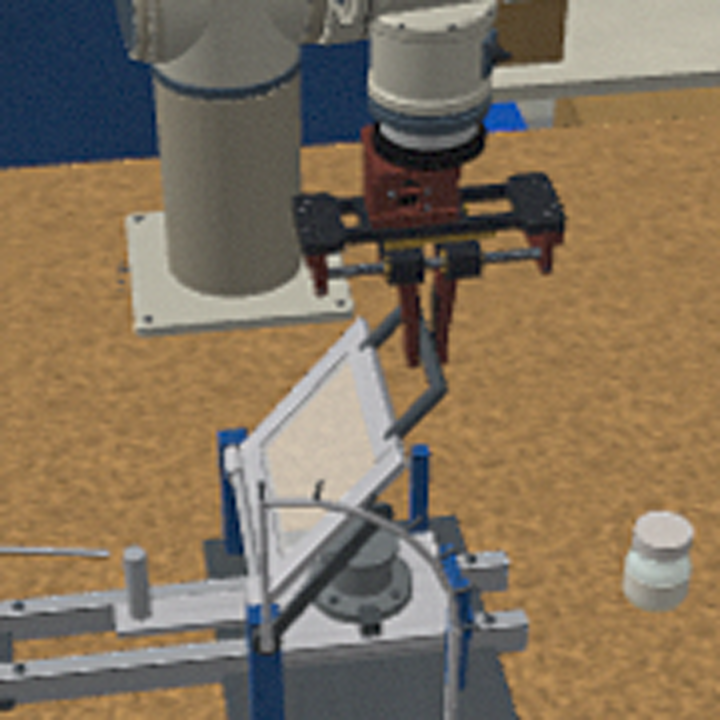

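View pics/t5.png

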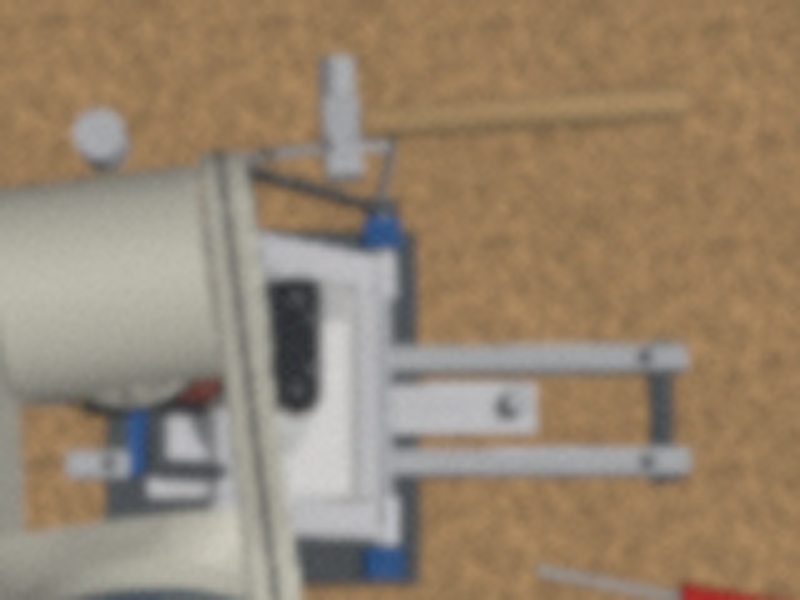

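```bash
cat > flap.py <<'E'
from h import *
s=cam('scene')
def run(d,name):
    P=[];UV=[]
    for v in range(120,215):
      for u in range(300,365):
        p=Rs.T@(world(d,u,v)-O)
        r=np.hypot(p[1]+85,p[2]-118);a=np.arctan2(p[2]-118,p[1]+85)
        if abs(p[0])<86 and 20<r<160 and .7<a<1.15: P.append(p);UV.append((u,v))
    P=np.array(P); m=np.ones(len(P),bool)
    for _ in range(8):
        A=np.c_[P[:,0],P[:,1],np.ones(len(P))]
        c=np.linalg.lstsq(A[m],P[m,2],rcond=None)[0]; e=(P[:,2]-A@c)*np.cos(np.arctan(c[1])); m=abs(e)<max(2.5,1.5*e[m].std())
    print(name,'n',len(P),m.sum(),'angle',np.arctan(c[1]),'tilt',c[0],'off at hinge',c[1]*-85+c[2]-118)
    return P[m],np.array(UV)[m]
run(s,'scene'); l,a,n=pointer(s);print('pointer',a,n)
E
python3 flap.py; python3 - <<'E'
from h import *
save(load('scene'),'s6.png',(295,135,375,225),8)
E
```

```text
scene n 1234 1080 angle 0.8713466407353385 tilt 0.0010678036254906718 off at hinge 5.39347076716615
pointer 0.9062441 112
```

View pics/s6.png

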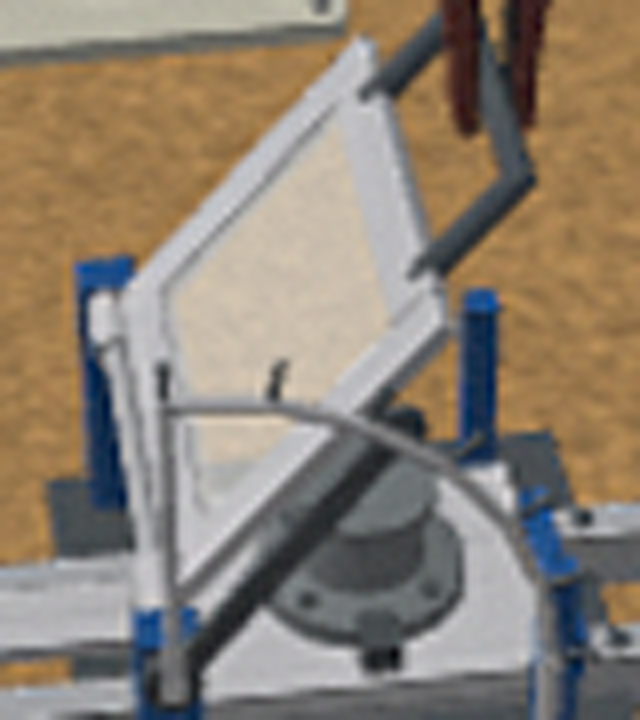

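The flap plane fits at 0.871 and the pointer at about 0.91. I'll refine the pointer from the first, uncluttered picture.

```bash
python3 - <<'E'
from h import *
d=load('scene')
im=cv2.imread('pics/scene0.png').max(axis=2).astype(float)
# row profile: half-level edges around predicted centre
rows=[];
for v in range(193,214):
    uc=330+ (203-v)*0.93
    us=np.arange(int(uc)-9,int(uc)+10)
    p=im[v,us]; k=p.argmin() if True else 0
    k=8+p[5:14].argmin()-3
    lo=p[k]; 
    L=k
    while L>0 and p[L]<(lo+min(190,p[:k].max()))/2: L-=1
    Rr=k
    while Rr<len(p)-1 and p[Rr]<(lo+min(190,p[k:].max()))/2: Rr+=1
    def sub(a,b,t): return us[a]+(t-p[a])/(p[b]-p[a])*(us[b]-us[a])
    l=sub(L,L+1,(lo+min(190,p[:k].max()))/2); r=sub(Rr,Rr-1,(lo+min(190,p[k:].max()))/2)
    rows.append((v,l,r))
rows=np.array(rows)
for nm,c in(('L',rows[:,1]),('R',rows[:,2]),('mid',rows[:,1:].mean(1))):
    P=np.array([planept(d,u,v,124)[1:] for u,v in zip(c,rows[:,0])]).astype(np.float32)
    l=cv2.fitLine(P,cv2.DIST_HUBER,0,.01,.01).ravel(); print(nm,np.arctan2(abs(l[1]),abs(l[0])), 'hub off',np.array([-l[1],l[0]])@(np.array([-85,118])-l[2:]))
print(np.round(rows,1)[::4])
# flap near edge (bottom edge of +x side) by hand, plane x=90
for A,B in[((190,595),(445,328)),((215,560),(430,345))]:
    p,q=[planept(d,295+(c[0]-4)/8,135+(c[1]-4)/8,90) for c in(A,B)];print('flap edge',np.arctan2(q[2]-p[2],q[1]-p[1]))
E
```

```text
L 0.9205696 hub off -8.489875768640786
R 0.9232346 hub off 4.833161150227511
mid 0.9178387 hub off -2.2237724051583427
[[193.  337.5 343. ]
 [197.  334.  339.4]
 [201.  330.3 336. ]
 [205.  326.9 331.9]
 [209.  323.3 328.7]
 [213.  319.6 325.1]]
flap edge 0.888255804312316
flap edge 0.8629380670143354
```

Emit:
{"name": "jog_arm", "arguments": {"steps": [{"turn": [0,0,0],"dp": [0,-0.04,0.03],"claw": 0},{"turn": [0,0,0],"dp": [0,-0.09,0.065],"claw": 0},{"turn": [0,0,0],"dp": [0,-0.09,0.065],"claw": 0},{"turn": [0,0,0],"dp": [0,-0.09,0.065],"claw": 0},{"turn": [0,0,0],"dp": [0,-0.09,0.065],"claw": 0}]}}

```text
t: 11.47
ee_pos: [550.5, 89.9, 268.7]
orientation: [-1.2, -1.227, 1.203]
ft_force: [-0.9, 7.7, 4.8]
width: 11.4
```

```bash
python3 st.py|head -1; python3 flap.py
```

```text
11.4667 [550.475  89.922 268.698] [ 0.134  0.269  1.743  0.014  1.122 -1.452] [-0.885  7.703  4.829] 11.35510257913798
scene n 1181 1046 angle 0.913205782481229 tilt -0.0030613470591991827 off at hinge 5.668152083530501
pointer 0.9115071 113
```

Emit:
{"name": "jog_arm", "arguments": {"steps": [{"turn": [0,0,0],"dp": [0,0,0],"claw": 0},{"turn": [0,0,0],"dp": [0,0,0],"claw": 0},{"turn": [0,0,0],"dp": [0,0,0],"claw": 0},{"turn": [0,0,0],"dp": [0,0,0],"claw": 0},{"turn": [0,0,0],"dp": [0,0,0],"claw": 0},{"turn": [0,0,0],"dp": [0,0,0],"claw": 0}]}}

```text
t: 12.02
ee_pos: [550.5, 89.9, 268.7]
orientation: [-1.2, -1.227, 1.202]
ft_force: [1.0, 5.1, 2.3]
width: 11.2
```

```bash
python3 st.py|head -1; python3 flap.py; python3 flap.py; python3 - <<'E'
from h import *
save(load('scene'),'s7.png',(240,110,400,230),5)
E
```

```text
12.0167 [550.465  89.941 268.714] [ 0.133  0.269  1.743  0.014  1.122 -1.452] [0.951 5.143 2.255] 11.225588777896599
scene n 1171 1032 angle 0.9153381310341198 tilt 0.0008585910720982177 off at hinge 5.369241838563823
pointer 0.9106672 116
scene n 1187 1054 angle 0.9140308770115624 tilt -0.0033061720415133787 off at hinge 5.698896852187815
pointer 0.90662235 114
```

View pics/s7.png

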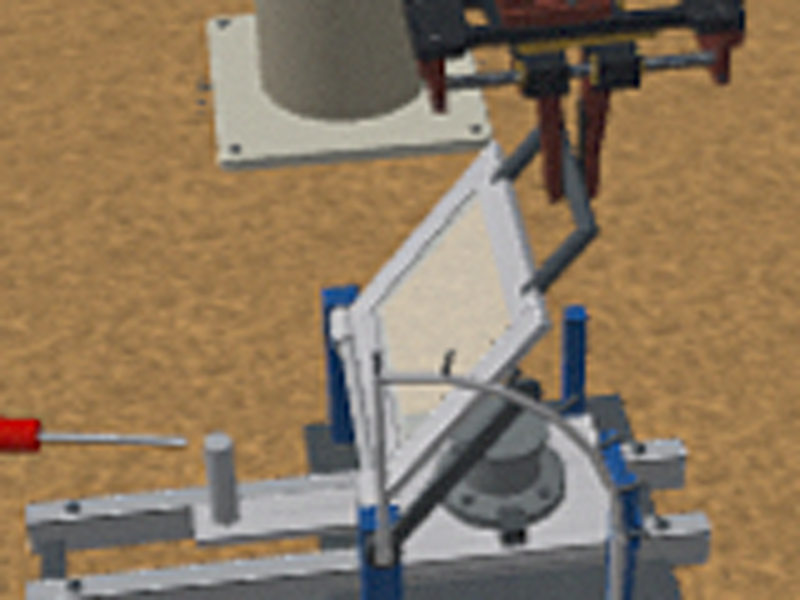

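The flap edge runs parallel to the pointer and the bar is in the gripper. The post top at (219,441) maps to the same pixel as when the carrier went home, so I'm handing in.

```bash
python3 -c "
from workcell import ctrl
print(ctrl.close_job())"
```

```text
the job is handed in; nothing more can be done
None
```

The carrier is home against the end stop, and the flap is held up parallel to the pointer by the gripper. I handed the job in at about 12 s of the 51 s allowed.

- **Carrier:** I gripped the post and pulled it along the rail. The detent resisted with about 7 N. The carrier then stopped dead at the end stop and took about 24 N without moving. After I released it, the post top measured y = -172 mm in the station frame, against a goal of -173 mm. In the last picture it sat at the same pixel. The flap was shut in the picture taken after the push.
- **Flap:** I took it by the bar and swung it up. The last plane fits gave 0.914–0.915 rad.
- **Pointer:** My estimates spread from 0.90 to 0.92 rad: line fits gave 0.907–0.918, and one by-hand reading gave 0.899. The match is therefore good to about 0.01 rad. Tip readings that assumed the arm's nominal plane came out higher, at 0.93–0.94. I set them aside because they did not fit the arm's 133 mm length.
- **Hold:** Over a half-second hold the arm stayed put. The grip opening was 11 mm on the 12 mm bar, with about 5 N on the wrist.
- **Other items:** I did not touch the pointer, tools or other parts, and they looked unmoved in the pictures. I did not measure their positions.

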